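# Crack open a test cover with a lifting wedge and hold it

### The job

The pressure test is over and the nuts are off; open the cover a crack so the last water can drain. Take the steel wedge, lay it flat on the bed plate with its thin end at the pry slot in the cover's edge, and slide it in until that edge just lifts off the plate, by about 3 mm; finish there, still gripping the wedge and holding the cover up with it. Lift with the wedge alone: the gripper must not touch the cover, and the packing bar, the spanner and the tray of nuts stay where they are.

Things in the scene. Friction and masses are not known exactly. Their poses are not given: they have to be found in the camera images.
- bed: Flat dark cast-iron T-slotted bed plate screwed to the bench, top 25 mm above it. Origin: underside, centre of the four-stud pattern the cover sits on; z up. Reaches from x = -90 to +210 mm, y = -85 to +85; bare in front of the pry slot (x = +75 to +210) and smooth between the two T-slots (14 mm wide, along x at y = +-45). M12 studs at x = +-55, y = +-45 stand 34 mm above the plate's top.
- cover: Aluminium cover, 150 (x) x 130 (y) x 18 mm, about 1 kg, loose on the studs (1 mm play), flat on the plate, its axes along the bed's; brass coupling in the middle, top 58 mm above the plate. Origin: middle of its underside. Pry slot in the underside of the +x edge, mid-edge: 44 mm wide (y), 7 high, 45 deep, open to +x; the plate is its floor.
- cover_lip (a point): Point on the cover 75 mm along its x, at underside level: the middle of the slotted edge. At the start it is 25 mm above the bench, level with the plate's top; its rise is how far the edge has lifted (the far edge stays down as pivot).
- wedge: Plain steel wedge, 125 long (x) x 28 wide (y) mm, 0.45 kg, flat underside, parallel sides, top tapering 1 in 5 from 29 mm high at the thick end (x = -62.5) to 4 mm at the nose (x = +62.5). Origin: centre of its underside; x points to the nose. Lies flat on the bench, either side of the plate. Dark lanyard hole in the top 11 mm from the thick end. Grip it across its width near there.
- wedge_nose (a point): Middle of the lower edge of the wedge's thin end, 62.5 mm along its x. Slid along the plate, the wedge meets the slot's upper edge with the nose 15 mm inside; each further 5 mm lifts the edge about 1 mm (nose 30 mm inside: 3 mm). Pushing takes about 5 to 15 N.
- packing_bar: Plain rectangular steel bar, 100 x 40 x 20 mm, same height throughout, lying on the bench across the bed plate from the wedge. Not to be moved. Origin: centre of its underside.
- nut_tray: Open grey plastic tray, 120 x 90 x 30 mm, holding the four nuts. Not to be moved. Origin: centre of its underside.
- spanner: Steel spanner, 210 mm long, lying flat on the bench. Not to be moved. Origin: on the bench under its middle.
Mind the look-alikes: they are no part of the job. There is more than one size of the cover; the job needs the smallest.

How it is judged (in metres and radians):
On the way:
1. the wedge lies flat on the bed plate, thin end first, at or in the mouth of the pry slot, the cover still down (x of wedge_nose in the frame of bed between 0.05 and 0.095 m and y of wedge_nose in the frame of bed between -0.01 and 0.01 m and z of each of wedge_nose, wedge in the frame of bed below 0.028 m and angle between wedge's own z axis and vertical below 0.1 rad and angle between the x axis of wedge and the x axis of bed, either way round below 0.15 rad and z of cover_lip in the frame of bed below 0.0258 m), for 0.1 s.
At the end, for the whole second after the job is handed in: The slotted edge of the cover is 1.5 to 5 mm off the plate, on the wedge; the wedge lies flat on the plate, nose at least 15 mm in the slot and within 12 mm of its middle, bearing on both, and the fingers hold it with over 2 N; the cover is on its studs (within 6 mm) and all is still (z of cover_lip in the frame of bed between 0.0265 and 0.03 m and contact force between wedge and cover above 0.5 N and contact force between wedge and bed above 0.5 N and contact force between the fingers and wedge above 2 N and x of wedge_nose in the frame of bed below 0.06 m and y of wedge_nose in the frame of bed between -0.012 and 0.012 m and angle between wedge's own z axis and vertical below 0.06 rad and horizontal distance between cover and bed below 0.006 m and linear speed of each of cover, wedge below 0.01 m/s); the arm keeps its last pose, push and grip.
It fails at once if the packing bar, the nut tray or the spanner was moved more than 20 mm (distance of any of packing_bar, nut_tray, spanner from where it was at the start of the episode above 0.02 m).
It fails at once if the gripper or arm touched the cover (contact force between any of the fingers, the arm and cover above 1 N).
It also fails if it takes over 48 s, if anything falls off the work surface, if the arm or the gripper's body presses on something with over 40 N, if the wrist force passes 120 N, or if a joint passes its speed limit or range.

### The arm

A 7-joint arm with a two-finger parallel gripper is mounted at the origin on the work surface. World frame = base frame: x ahead of the robot, y to its left, z up, the work surface at z = 0. Lengths are in mm, angles in rad, forces in N, time in s.
With the tool pointing down it reaches from about 400 to 875 mm from the base axis. Payload 19.3 kg.
Tool frame: the origin (TCP) lies at the very end of the fingers, on their centre line; the grasp point (between the pads) lies 19 mm behind it (grip_point_offset is the z of the grasp point in the tool frame, in mm); z points along the fingers, x is the direction in which the jaws open and shut, and the axes are right-handed (so a half turn about z gives the same grasp; the last joint's range is limited). The gripper opens to 85 mm and grips with 20 to 120 N. Pads are 22 mm wide; open, the fingers measure 114 mm over their backs; the gripper's body (76 mm by 85 mm) begins 54 mm behind the grasp point. The pads swing forward as they close: fully open they stand 13 mm farther back than shut.
Start: joints at [-1.363, 0.521, -0.036, 1.599, 0.021, 1.021, -0.113], TCP at [171.42, 601.024, 231.291] pointing down, gripper open.
Joint ranges: [-2.91, 2.91], [-0.3, 2.13], [-1.5, 1.42], [0.17, 2.43], [-1.26, 4.41], [0.16, 1.93], [-2.52, 2.52]. Speed limits (rad/s): [1.89, 1.89, 2.39, 2.39, 3.01, 3.01, 3.01].

### API

Orientations are given as a 3x3 rotation matrix whose columns are the frame's x, y, z axes.
In Python, from workcell import movep, movel, goto_joints, open_gripper, clamp, wait, inverse_kinematics, read_state, camera, PlanningError, finish_job, grip_point_offset gives the robot as it stands. Calls block until the motion is done:
- movep(position, orientation): joint-space move of the TCP to a pose.
- movel(position, frame=None, max_speed=150, guard=None): straight line of the TCP; frame=None keeps the orientation; max_speed is the mean speed in mm/s. With guard (N) it stops when the force on the tool has changed by that much, and returns True; else False.
- goto_joints(angles): joint-space move.
- open_gripper() and clamp(): open the fingers fully, or close them until they stop; the grip force is fixed at half the most.
- wait(seconds).
- inverse_kinematics(position, orientation): joint angles nearest the present ones, or None.
- read_state(): the state.
- camera(name): name is "scene" or "top"; returns a dict with "image" (480x640x3 uint8, blue, green, red), "range_z" (480x640 float32, mm along the optical axis (not along the pixel's ray), 0 where there is no reading), "fx", "fy", "cx", "cy" (pixels), "cam_to_world" (4x4, takes a point from camera to world coordinates). Camera axes: x right, y up, looking along -z (the intrinsics and any distortion apply to the point x, -y, -z); pixel columns grow to the right and rows downward; lengths in mm; the calibration is good to about 2 mm. A picture is of the moment at which its call begins.
A pose or a line that the arm cannot do raises PlanningError and nothing moves.
- finish_job(): hands the job in, once; it reports no verdict.
The state is a dict: "time": time; "qpos": joint angles; "qvel": joint speeds; "joint_efforts": joint torques, N m; "eef_pos": TCP position; "tool_rot": TCP orientation; "ft_force": force on the tool from outside, world axes, zero at the start; "torque": the same for the moment, N m; "finger_gap": finger opening in mm.
Only numpy, scipy, OpenCV 4.12 (cv2) and the standard library are available. Lean on these libraries where they do the work, as an engineer would, in place of code of your own. Each camera call takes 0.05 s, during which the arm holds its last target.

## Working session

There is one attempt and no reset: what is moved stays moved. The work goes in short steps, each a Python script; the robot and the scene stay as the last script left them, time stands still between calls to the robot, and variables do not carry over. Pictures are saved under pics/ and viewed, and the job is handed in when it is done.

```bash
mkdir -p pics; ls; cat > h.py <<'E'
import numpy as np, cv2
from workcell import *
def snap(name,fn):
    c=camera(name); cv2.imwrite('pics/'+fn+'.png',c['image']); np.savez('pics/'+fn+'.npz',**{k:np.asarray(v) for k,v in c.items()}); return c
def world(c,u,v,z=None):
    """pixel->world; z given: intersect plane z, else depth"""
    fx,fy,cx,cy=[float(c[k]) for k in('fx','fy','cx','cy')]; T=np.asarray(c['cam_to_world'])
    d=np.array([(u-cx)/fx,-(v-cy)/fy,-1.])
    if z is None:
        r=c['range_z'][int(round(v)),int(round(u))]; return T[:3,:3]@(d*r)+T[:3,3]
    w=T[:3,:3]@d; return T[:3,3]+w*(z-T[2,3])/w[2]
E
python3 - <<'E'
from h import *
for n in('scene','top'):
    c=snap(n,n+'0'); print({k:v for k,v in c.items() if k not in('image','range_z')})
s=read_state(); print(s); print(grip_point_offset)
E
```

```text
pics
{'fx': 535.2630331101109, 'fy': 535.2630331101109, 'cx': 319.1131038906415, 'cy': 240.48876641715083, 'cam_to_world': array([[-8.93706516e-01, -3.69128290e-01,  2.55015625e-01,
         8.82218034e+02],
       [ 4.48446718e-01, -7.52154987e-01,  4.82864802e-01,
         7.15533762e+02],
       [ 1.35722152e-02,  5.45900340e-01,  8.37740183e-01,
         1.27515005e+03],
       [ 0.00000000e+00,  0.00000000e+00,  0.00000000e+00,
         1.00000000e+00]])}
{'fx': 452.8632611325016, 'fy': 452.8632611325016, 'cx': 316.250969732412, 'cy': 243.20046293066687, 'cam_to_world': array([[-2.52180624e-02,  9.89912416e-01, -1.39418282e-01,
         3.37362408e+02],
       [-9.99658041e-01, -2.59360470e-02, -3.33511591e-03,
        -3.20579909e+00],
       [-6.91743178e-03,  1.39286502e-01,  9.90227963e-01,
         1.27659688e+03],
       [ 0.00000000e+00,  0.00000000e+00,  0.00000000e+00,
         1.00000000e+00]])}
{'time': 0.1, 'qpos': array([-1.36319195,  0.52199157, -0.03632875,  1.5999231 ,  0.02121431,
        1.02111205, -0.11284601]), 'qvel': array([ 0.00098798, -0.00145233, -0.00113657, -0.00186544, -0.00204685,
       -0.00163521, -0.00031321]), 'joint_efforts': array([ 3.11103264e-03, -9.28482842e+01,  1.98395759e+00, -3.70535839e+01,
        1.81215839e-02,  5.26738615e-03, -2.98083376e-05]), 'eef_pos': array([171.35716079, 600.74278964, 230.77011207]), 'tool_rot': array([[ 2.74291756e-01,  9.61646500e-01, -2.05278698e-04],
       [ 9.61645954e-01, -2.74291820e-01, -1.02836078e-03],
       [-1.04522581e-03,  8.46654546e-05, -9.99999450e-01]]), 'ft_force': array([-0.58292359, -0.31987501,  0.25843639]), 'torque': array([-0.01046312,  0.01197624, -0.00455383]), 'finger_gap': 85.19178061531687}
-18.700000000000003
```

View pics/scene0.png

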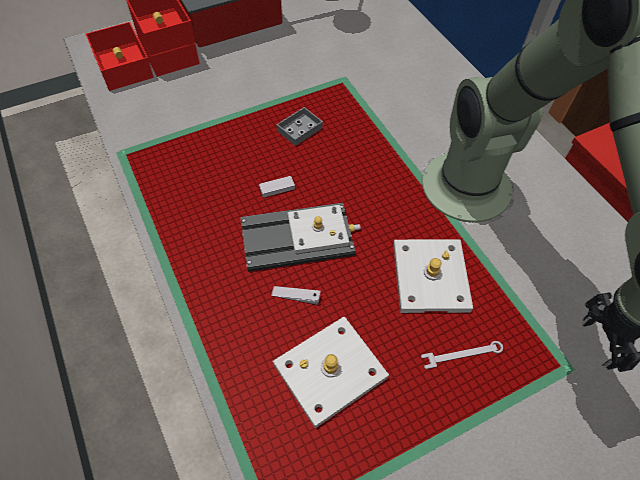

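View pics/top0.png

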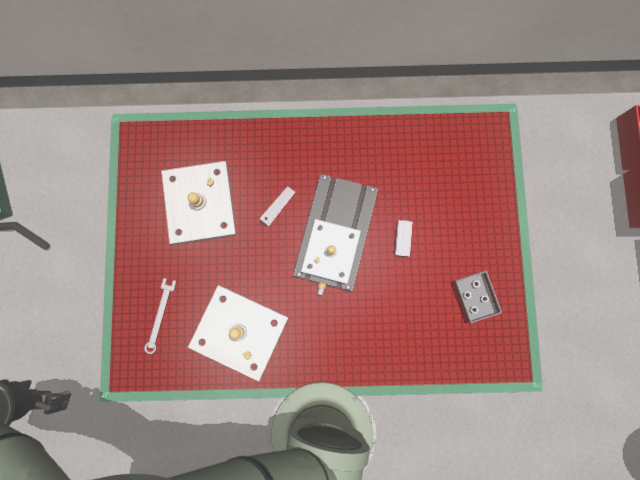

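The scene shows the bed with the smallest cover around scene px (320,228). The wedge with its dark hole is near (297,295), and the packing bar near (277,186). In the top view the wedge is at (278,206) with its hole at the lower left (266,219), and the bare part of the bed points up, away from the robot.

```bash
python3 - <<'E'
import cv2
a=cv2.imread('pics/top0.png'); cv2.imwrite('pics/topc.png',cv2.resize(a[165:305,250:420],None,fx=4.5,fy=4.2,interpolation=cv2.INTER_CUBIC)[:600,:800])
a=cv2.imread('pics/scene0.png'); cv2.imwrite('pics/scc.png',cv2.resize(a[190:320,230:370],None,fx=4.5,fy=4.5,interpolation=cv2.INTER_CUBIC))
E
```

```text
(no output)
```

View pics/topc.png

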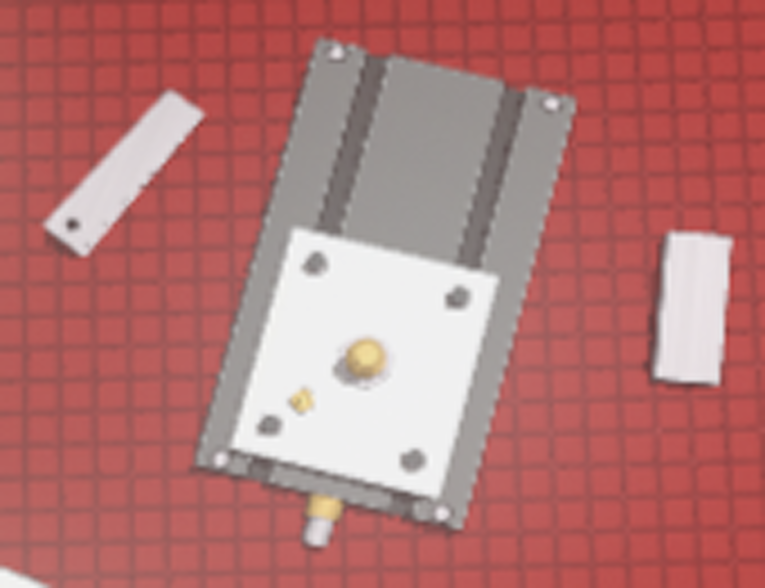

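View pics/scc.png

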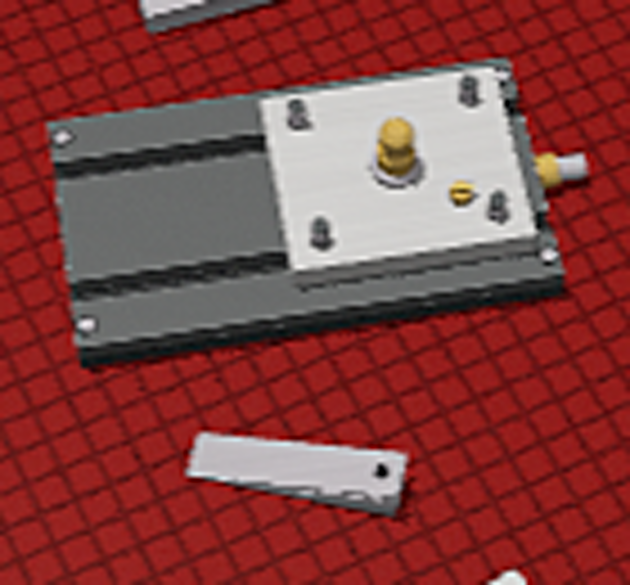

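```bash
cat > m.py <<'E'
from h import *
from scipy.optimize import least_squares
def ld(f): return dict(np.load(f))
def proj(c,P):
    T=c['cam_to_world']; p=(np.asarray(P)-T[:3,3])@T[:3,:3]
    return np.c_[c['cx']+c['fx']*p[:,0]/-p[:,2], c['cy']-c['fy']*p[:,1]/-p[:,2]]
def place(q,M):
    M=np.asarray(M,float);c,s=np.cos(q[2]),np.sin(q[2])
    return np.c_[q[0]+c*M[:,0]-s*M[:,1],q[1]+s*M[:,0]+c*M[:,1],M[:,2]]
def fit(obs,q0):
    f=lambda q:np.concatenate([(proj(c,place(q,M))-uv).ravel() for c,M,uv in obs])
    r=least_squares(f,q0,loss='soft_l1'); return r.x,[np.round((proj(c,place(r.x,M))-uv),1).tolist() for c,M,uv in obs]
E
python3 - <<'E'
from m import *
t=ld('pics/top0.npz'); s=ld('pics/scene0.npz')
tc=lambda L:(np.array(L,float)+.5)/[4.5,4.2]+[250,165]-.5
sc=lambda L:(np.array(L,float)+.5)/4.5+[230,190]-.5
for c,n,f,L in((t,'t',tc,[(316,38),(577,100),(463,530),(195,467),(64,240),(188,101),(72,224),(425,300),(450,140)]),(s,'s',sc,[(160,220),(345,180),(385,475),(195,455)])):
    for p in f(L): print(n,p.round(1),world(c,*p).round(1))
bed=[(210,85,25),(210,-85,25),(-90,-85,25),(-90,85,25)]
cov=[(75,65,43),(75,-65,43),(-75,-65,43),(-75,65,43)]
w=[(-62.5,14,29),(-62.5,-14,29),(62.5,14,4),(62.5,-14,4),(-51.5,0,26.8)]
tb=tc([(316,38),(577,100),(463,530),(195,467)]);tv=tc([(293,228),(498,275),(440,498),(232,450)]);tw=tc([(44,227),(84,256),(170,90),(205,113),(72,224)])
sb=sc([(83,348),(48,122)]);sv=sc([(290,270),(260,98),(505,66),(538,238)])
sw=sc([(397,500),(407,453),(188,470),(198,433),(381,470)])
sw=sw
for nm,o in (('bed',[(t,bed,tb)]),('bed_s',[(s,bed[:2],sb)]),('cov',[(t,cov,tv)]),('cov_s',[(s,cov,sv)]),('wed',[(t,w,tw)]),('wed_s',[(s,w,sw)])):
    q0=[480,20,-.25] if nm[0]!='w' else [560,100,-.7]
    q,r=fit(o,q0);print(nm,q.round(3),r)
E
```

```text
t [319.8 173.7] [ 7.211e+02 -1.450e+01 -1.000e-01]
t [377.8 188.4] [ 6.725e+02 -1.811e+02 -2.000e-01]
t [352.5 290.8] [379.3 -96.3  10.7]
t [292.9 275.8] [426.2  69.2  -2. ]
t [263.8 221.8] [578.9 147.2  22.1]
t [291.4 188.7] [678.2  69.    1. ]
t [265.6 218. ] [589.1 141.7  25. ]
t [344.1 236. ] [529.1 -76.2  41.8]
t [349.6 198. ] [640.2 -96.6  25.5]
s [265.2 238.5] [633.6 -78.   23.9]
s [306.3 229.6] [523.5 -41.7  44.7]
s [315.2 295.2] [587.7 143.4  26.2]
s [272.9 290.7] [677.1  70.1   1.1]
bed [ 4.87943e+02 -3.84010e+01 -2.78000e-01] [[[-0.0, 0.1], [0.0, -0.3], [0.1, 0.3], [-0.1, -0.1]]]
bed_s [ 4.87002e+02 -4.09680e+01 -2.62000e-01] [[[0.0, 0.1], [-0.0, -0.1]]]
cov [ 4.8904e+02 -3.8682e+01 -2.7100e-01] [[[-0.1, 0.2], [-0.0, 0.2], [0.1, -0.1], [0.0, -0.3]]]
cov_s [ 4.88934e+02 -3.75880e+01 -3.05000e-01] [[[0.5, -0.2], [1.0, -0.2], [-1.6, 0.6], [-0.4, -0.1]]]
wed [627.424 108.181  -0.664] [[[0.4, -0.1], [-0.6, -1.1], [-0.1, 0.1], [-0.2, 0.2], [0.6, 0.6]]]
wed_s [628.659 108.881 -19.532] [[[-0.4, -1.0], [-0.3, 0.1], [0.0, 0.5], [0.5, -0.3], [0.2, 0.5]]]
```

```bash
cat >> m.py <<'E'
BED=np.array([487.9,-38.6,-0.274]); WED=np.array([627.8,108.4,-0.667]); GX=-44
def R(yaw,sgn=1):
    x=sgn*np.array([-np.sin(yaw),np.cos(yaw),0]); z=np.array([0,0,-1.]); return np.c_[x,np.cross(z,x),z]
def grip(q,z,gx=GX): return place(q,[(gx,0,z)])[0]
E
python3 - <<'E'
from m import *
for nx in (110,45):
  p=place(BED,[(nx-62.5+0,0,0)])[0]
  # wedge nose at nx
  q=place(BED,[(nx-62.5,0,0)])[0]
  print('wedge origin',q)
  # NOTE wedge points nose toward -x of bed
E
```

```text
wedge origin [533.62807251 -51.45275787   0.        ]
wedge origin [471.05281539 -33.86477342   0.        ]
```

```bash
cat >> m.py <<'E'
FIN=BED[2]+np.pi
def fin(nx,z): # TCP for wedge nose at bed x=nx
    return place(BED,[(nx+62.5-GX,0,z)])[0]
E
python3 - <<'E'
from m import *
print('grip now',grip(WED,4),'final',fin(45,29))
for s in (1,-1):
    print(s)
    for nm,p,y in (('pre',grip(WED,120),WED[2]),('grasp',grip(WED,4),WED[2]),('lift',grip(WED,90),WED[2]),('above',fin(92,90),FIN),('start',fin(92,29),FIN),('end',fin(40,29),FIN)):
        j=inverse_kinematics(p,R(y,s)); print(nm,None if j is None else np.round(j,2))
E
```

```text
grip now [593.23003187 135.61979617   4.        ] final [633.74848389 -79.59353299  29.        ]
1
pre [-0.49  0.65  0.24  1.75 -0.21  0.77  0.76]
grasp [-0.42  0.81  0.14  1.78 -0.19  0.56  0.75]
lift [-0.47  0.69  0.21  1.76 -0.21  0.72  0.76]
above [-0.4   0.95  0.8   1.56 -0.78  0.98 -1.2 ]
start [-0.39  1.03  0.77  1.58 -0.86  0.9  -1.15]
end [-0.4   0.94  0.7   1.73 -0.82  0.79 -1.14]
-1
pre [-0.99  1.05  1.22  1.77 -1.09  1.17 -1.65]
grasp [-0.91  1.13  1.    1.81 -1.2   0.96 -1.59]
lift [-0.99  1.11  1.22  1.79 -1.16  1.16 -1.6 ]
above [-0.06  0.78  0.18  1.54 -0.17  0.84  1.48]
start [ 0.    0.86  0.07  1.55 -0.08  0.74  1.41]
end [-0.01  0.79  0.07  1.7  -0.08  0.65  1.39]
```

```bash
python3 - <<'E'
from m import *
movep(grip(WED,120),R(WED[2],1))
print(read_state()['eef_pos'],read_state()['ft_force'],read_state()['time'])
print(movel(grip(WED,40),max_speed=150)); 
snap('scene','s1');snap('top','t1')
print(read_state()['eef_pos'],read_state()['time'])
for f,(x0,x1,y0,y1) in(('s1',(220,400,220,340)),('t1',(220,370,140,270))):
    cv2.imwrite(f'pics/{f}c.png',cv2.resize(cv2.imread(f'pics/{f}.png')[y0:y1,x0:x1],None,fx=4.4,fy=4.4,interpolation=cv2.INTER_CUBIC))
E
```

```text
[593.05391372 136.8731646  120.09993506] [0.25672675 0.51100281 0.90832663] 2.375
False
[593.8896584  135.83460868  41.12142548] 3.1583
```

View pics/s1c.png

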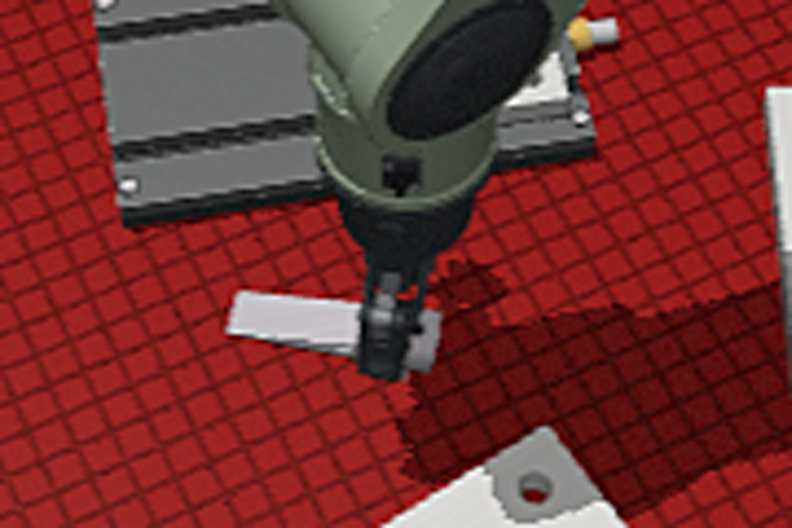

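View pics/t1c.png

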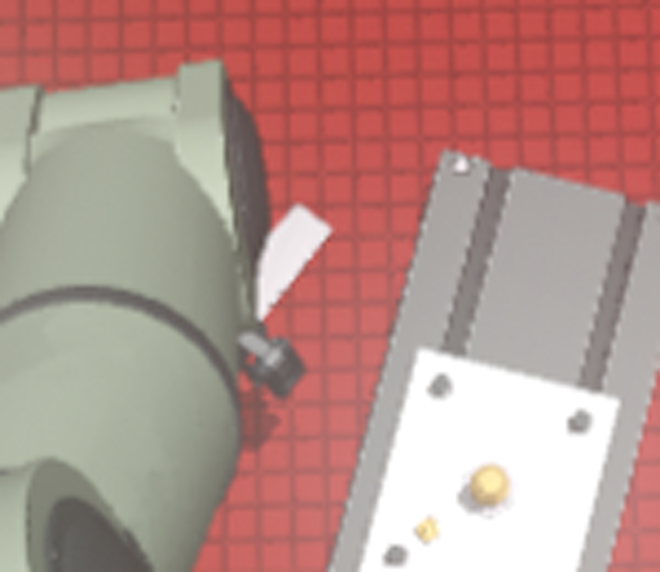

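The gripper straddles the wedge near its thick end: in the scene crop the fingers are at about (390,340) and the thick end shows at (425,340). Next I descend and grip.

```bash
python3 - <<'E'
from m import *
print(movel(grip(WED,4),max_speed=60,guard=12)); s=read_state();print(s['eef_pos'],s['ft_force'],s['time'])
clamp(); s=read_state();print('gap',s['finger_gap'],s['eef_pos'],s['ft_force'],s['time'])
p=s['eef_pos'].copy(); p[2]=60; movel(p,max_speed=100)
s=read_state();print('gap',s['finger_gap'],s['eef_pos'],s['ft_force'],s['time'])
for p,y in (((640,30,150),WED[2]-1.374),(fin(95,120),FIN),(fin(95,29),FIN),(fin(40,29),FIN)):
    j=inverse_kinematics(p,R(y,1)); print(None if j is None else np.round(j,2))
print(s['qpos'].round(2))
snap('scene','s2')
cv2.imwrite('pics/s2c.png',cv2.resize(cv2.imread('pics/s2.png')[200:340,220:400],None,fx=4.2,fy=4.2,interpolation=cv2.INTER_CUBIC))
E
```

```text
False
[593.32587738 135.57834435   4.0480903 ] [-0.38228982  0.26775261  0.36925823] 3.9083
gap 27.010116317435543 [593.53618106 135.83614696   4.35245218] [-3.90392316e-01  2.47996374e-03  6.27292698e+00] 4.475
gap 26.86191857542296 [593.21160591 135.86755312  59.66916065] [-0.55647416 -0.39339854 -4.8356039 ] 5.1833
[-0.54  0.74  0.65  1.65 -0.53  0.94 -0.16]
[-0.46  0.98  0.96  1.54 -0.87  1.09 -1.14]
[-0.43  1.08  0.88  1.57 -0.97  0.97 -1.08]
[-0.48  1.02  0.86  1.73 -0.98  0.89 -1.02]
[-0.47  0.73  0.21  1.77 -0.23  0.66  0.78]
```

View pics/s2c.png

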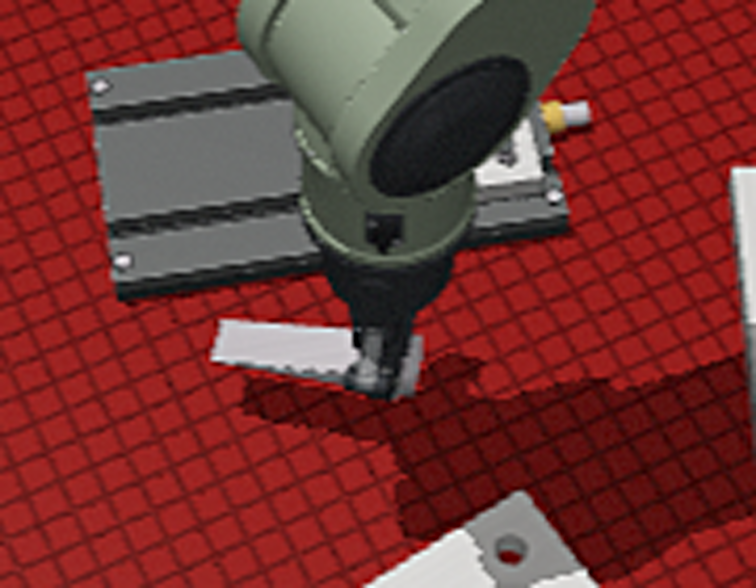

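The wedge is held: the gap is 27 mm, the weight about 4.8 N, and it hangs roughly level. Next I turn it round to face the slot.

```bash
python3 - <<'E'
from m import *
p=read_state()['eef_pos'].copy(); p[2]=130; movel(p,max_speed=150)
movep((640,30,150),R(WED[2]-1.374,1)); s=read_state();print(s['eef_pos'],s['time'])
movep(fin(98,120),R(FIN,1)); s=read_state();print(s['eef_pos'],s['time'],s['finger_gap'])
movel(fin(98,45),max_speed=100); s=read_state();print(s['eef_pos'],fin(98,45),s['time'],s['qpos'].round(2),s['ft_force'])
snap('scene','s3');snap('top','t3')
for f,(x0,x1,y0,y1) in(('s3',(210,390,150,290)),('t3',(270,430,140,270))):
    cv2.imwrite(f'pics/{f}c.png',cv2.resize(cv2.imread(f'pics/{f}.png')[y0:y1,x0:x1],None,fx=4.2,fy=4.2,interpolation=cv2.INTER_CUBIC))
E
```

```text
[639.4947052   30.65218666 149.05061712] 6.7833
[684.6775517  -92.96599596 119.8053431 ] 7.7417 26.768349920543944
[685.08794518 -94.17524412  45.55439857] [684.77138585 -93.93450492  45.        ] 8.6417 [-0.42  1.05  0.86  1.56 -0.91  0.98 -1.11] [-0.20166826 -0.37276724 -3.28872547]
```

View pics/s3c.png

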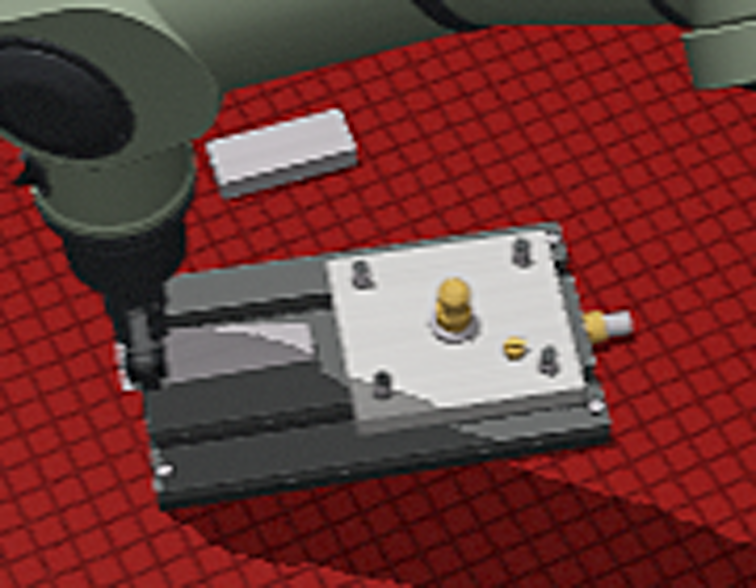

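View pics/t3c.png

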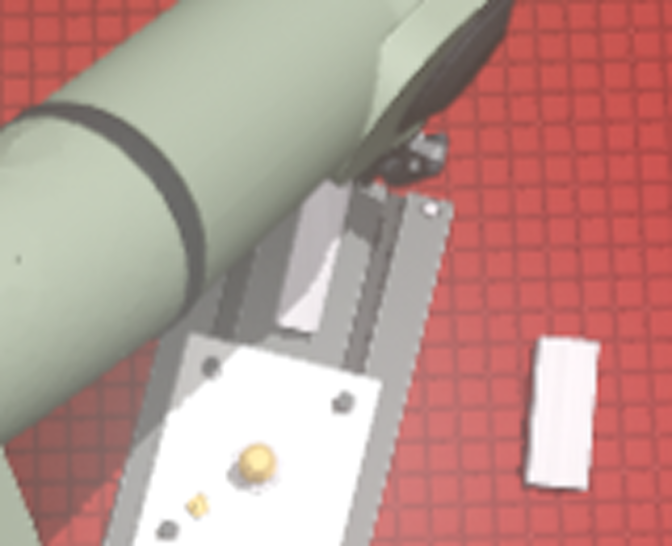

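```bash
cat >> m.py <<'E'
def tobed(P):
    d=np.asarray(P)[...,:2]-BED[:2];c,s=np.cos(BED[2]),np.sin(BED[2]); return np.stack([c*d[...,0]+s*d[...,1],-s*d[...,0]+c*d[...,1]],-1)
E
python3 - <<'E'
from m import *
t=ld('pics/top'[:-3]+'t3.npz');s=ld('pics/s3.npz')
for c,L,o in((t,[(278,325),(318,332)],(270,140)),(s,[(308,322),(314,357)],(210,150))):
    for p in L:
        u=(np.array(p)+.5)/4.2+o-.5; W=world(c,*u,z=45); print(u,tobed(W).round(1), c['range_z'][int(u[1])-1:int(u[1])+3,int(u[0])].round(0))
# depth profile along wedge in top & scene
for nm,c in(('s',s),('t',t)):
  H,Wd=c['range_z'].shape; vv,uu=np.mgrid[0:H,0:Wd]; d=np.stack([(uu-c['cx'])/c['fx'],-(vv-c['cy'])/c['fy'],-np.ones(uu.shape)],-1)*c['range_z'][...,None]
  P=d@c['cam_to_world'][:3,:3].T+c['cam_to_world'][:3,3]; B=tobed(P)
  for x in range(88,180,8):
    m=(abs(B[...,0]-x)<4)&(abs(B[...,1])<40)&(P[...,2]>33)&(P[...,2]<75)&(c['range_z']>0)
    if m.sum(): print(nm,x,m.sum(),P[m][:,2].mean().round(1),B[m][:,1].min().round(1),B[m][:,1].max().round(1))
E
```

```text
[335.80952381 217.        ] [95.6  9.8] [1274. 1271. 1272. 1273.]
[345.33333333 218.66666667] [ 97.5 -16.9] [1252. 1254. 1254. 1275.]
[282.95238095 226.28571429] [ 97.1 -15.9] [1517. 1520. 1491. 1491.]
[284.38095238 234.61904762] [97.5 12.4] [1479. 1482. 1477. 1502.]
s 96 10 43.9 -13.4 13.4
s 104 26 45.9 -15.8 15.8
s 112 30 47.1 -15.9 16.5
s 120 29 49.5 -16.2 16.6
s 128 33 49.9 -16.1 37.9
s 136 31 52.0 -18.3 16.2
s 144 32 52.6 -17.1 17.4
s 152 33 53.9 -14.6 15.4
s 160 34 54.8 -15.0 17.8
s 168 35 56.8 -17.3 16.0
s 176 37 58.2 -13.6 15.7
t 96 14 45.0 -16.2 10.0
t 104 30 45.0 -14.8 11.3
t 112 30 48.2 -15.5 11.3
t 120 30 49.3 -15.5 10.6
t 128 28 50.9 -14.1 12.0
t 136 32 52.4 -15.5 11.9
t 144 29 53.9 -15.5 11.3
t 152 31 55.8 -15.5 12.0
t 160 29 57.5 -14.8 12.0
t 168 31 59.2 -15.5 11.3
t 176 31 60.6 -15.4 12.0
```

Nose measured at bed x ≈ 97, y ≈ −2 and the wedge is level. In the pictures it points at the cover, nose at scene crop (311,340), about 5 px from the slotted edge in the full image. I'll lower it onto the plate.

```bash
cat >> m.py <<'E'
def fin2(nx,z,dy=1.5): return place(BED,[(nx+62.5-GX,dy,z)])[0]
E
python3 - <<'E'
from m import *
movel(fin2(90,34),max_speed=80); s=read_state(); print(s['eef_pos'],s['ft_force'])
print(movel(fin2(90,28),max_speed=15,guard=7)); s=read_state(); print(s['eef_pos'],fin2(90,28),s['ft_force'],s['time'])
wait(0.3); s=read_state(); print(s['eef_pos'],s['ft_force'],tobed(s['eef_pos'])[0]-62.5+GX)
snap('scene','s4');snap('top','t4')
for f,(x0,x1,y0,y1) in(('s4',(210,390,150,290)),('t4',(270,430,140,270))):
    cv2.imwrite(f'pics/{f}c.png',cv2.resize(cv2.imread(f'pics/{f}.png')[y0:y1,x0:x1],None,fx=4.2,fy=4.2,interpolation=cv2.INTER_CUBIC))
E
```

```text
[676.9839297  -89.90713122  33.53040495] [ 0.06971764  0.02958424 -4.55547669]
True
[677.74678399 -90.4167058   29.41900164] [677.4756923  -90.32578552  28.        ] [-1.78600354  0.68380748  9.20811649] 9.4333
[677.69905552 -90.40474227  29.38682069] [-1.10719365  0.86059728  9.07700988] 90.23639539832376
```

View pics/s4c.png

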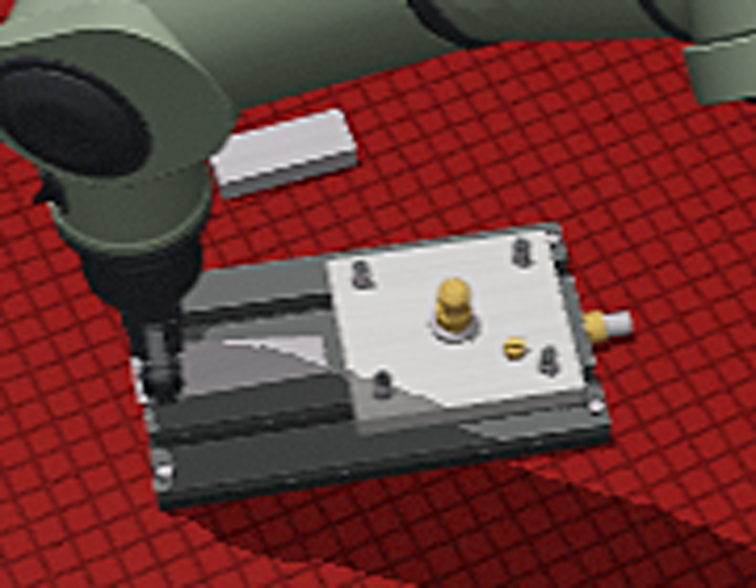

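View pics/t4c.png

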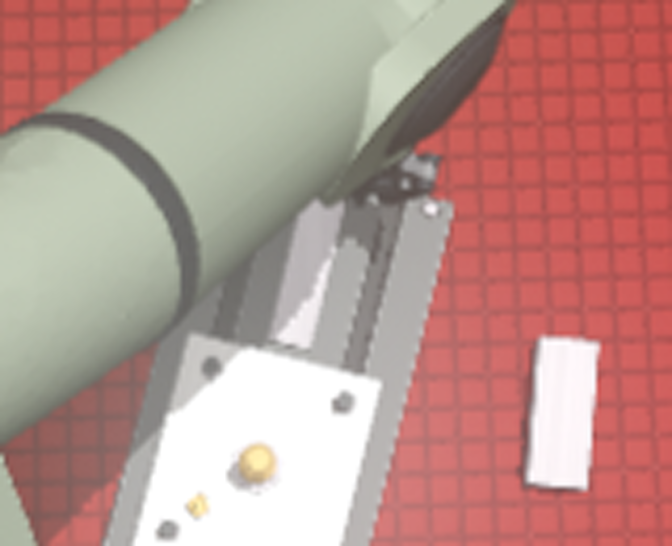

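The wedge is flat on the plate: z dropped 25.0 mm relative to the bench grasp, contact is 9 N, and the nose is about 15 mm short of the edge. I'll slide it in stepwise and watch the force along the bed axis.

```bash
cat >> m.py <<'E'
AX=np.array([np.cos(BED[2]),np.sin(BED[2])]); AY=np.array([-AX[1],AX[0]])
def rep(tag):
    s=read_state(); f=s['ft_force']; b=tobed(s['eef_pos']); print(tag,'nose_x %.1f y %.1f z %.2f  Fx %.1f Fy %.1f Fz %.1f gap %.1f t %.2f'%(b[0]-62.5+GX,b[1],s['eef_pos'][2],f[:2]@AX,f[:2]@AY,f[2],s['finger_gap'],s['time'])); return s
E
python3 - <<'E'
from m import *
rep('0')
for nx in (82,74,68,64,61):
    g=movel(fin2(nx,28.7),max_speed=25,guard=35); wait(.1); rep((nx,g))
c=snap('scene','s5');c=snap('top','t5')
for f,(x0,x1,y0,y1) in(('s5',(210,390,150,290)),('t5',(270,430,140,270))):
    cv2.imwrite(f'pics/{f}c.png',cv2.resize(cv2.imread(f'pics/{f}.png')[y0:y1,x0:x1],None,fx=4.2,fy=4.2,interpolation=cv2.INTER_CUBIC))
E
```

```text
0 nose_x 90.2 y 1.5 z 29.37  Fx -2.0 Fy -0.2 Fz 8.6 gap 26.9 t 9.83
(82, False) nose_x 82.2 y 1.3 z 29.40  Fx -0.8 Fy 0.1 Fz 7.8 gap 27.0 t 10.38
(74, False) nose_x 74.2 y 1.3 z 29.39  Fx -1.5 Fy -0.7 Fz 8.9 gap 26.3 t 10.95
(68, False) nose_x 68.2 y 1.3 z 29.37  Fx -0.5 Fy 0.1 Fz 9.1 gap 26.8 t 11.44
(64, False) nose_x 64.3 y 1.3 z 29.39  Fx 0.1 Fy -0.3 Fz 8.8 gap 26.5 t 11.85
(61, False) nose_x 61.5 y 1.3 z 29.41  Fx 1.0 Fy 0.2 Fz 6.9 gap 26.7 t 12.22
```

View pics/s5c.png

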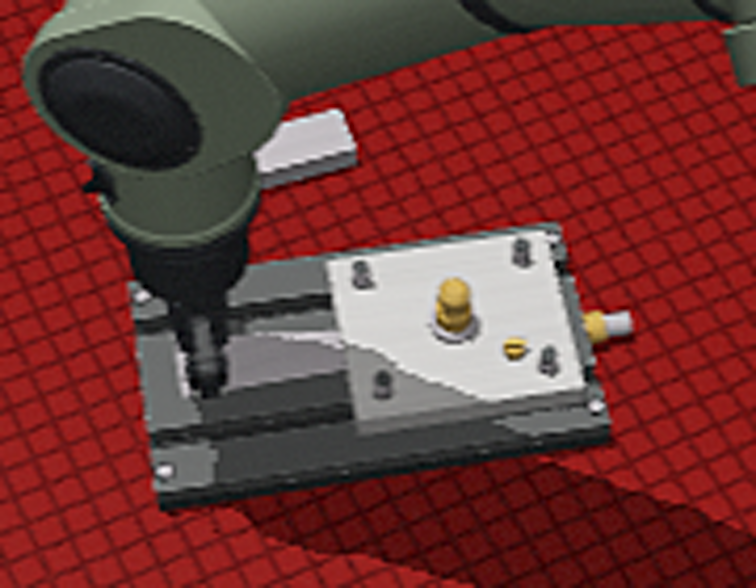

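The nose has entered the slot under the cover edge (crop (345,355)) with no side force. Pushing on.

```bash
python3 - <<'E'
from m import *
for nx in (59,57,55,53,51,49,47,45):
    g=movel(fin2(nx,28.7),max_speed=15,guard=35); wait(.1); rep((nx,g))
c=snap('scene','s6');c=snap('top','t6')
for f,(x0,x1,y0,y1) in(('s6',(210,390,150,290)),('t6',(270,430,140,270))):
    cv2.imwrite(f'pics/{f}c.png',cv2.resize(cv2.imread(f'pics/{f}.png')[y0:y1,x0:x1],None,fx=4.2,fy=4.2,interpolation=cv2.INTER_CUBIC))
# cover top depth plane before/after at regions
for f in('s0','s5','s6','t0','t5','t6'):
    c=ld('pics/'+{'s0':'scene0','t0':'top0'}.get(f,f)+'.npz')
    H,Wd=c['range_z'].shape; vv,uu=np.mgrid[0:H,0:Wd]; d=np.stack([(uu-c['cx'])/c['fx'],-(vv-c['cy'])/c['fy'],-np.ones(uu.shape)],-1)*c['range_z'][...,None]
    P=d@c['cam_to_world'][:3,:3].T+c['cam_to_world'][:3,3]; B=tobed(P)
    m=(abs(B[...,0])<70)&(abs(B[...,1])<60)&(abs(P[...,2]-44)<9)&(np.hypot(B[...,0],B[...,1])>28)
    for sx in(-55,55):
        for sy in(-45,45): m&=np.hypot(B[...,0]-sx,B[...,1]-sy)>14
    A=np.c_[B[m],np.ones(m.sum())]; k,*_=np.linalg.lstsq(A,P[m][:,2],rcond=None); e=P[m][:,2]-A@k; 
    ok=abs(e)<3; k,*_=np.linalg.lstsq(A[ok],P[m][ok,2],rcond=None)
    print(f,m.sum(),'slope x*150 %.2f'%(k[0]*150),'z at +75 %.2f'%(k[0]*75+k[2]),'z at -75 %.2f'%(-k[0]*75+k[2]),'noise %.2f'%e.std())
E
```

```text
(59, False) nose_x 59.9 y 1.3 z 29.39  Fx 3.5 Fy 0.0 Fz 4.6 gap 27.1 t 12.70
(57, False) nose_x 58.1 y 1.3 z 29.40  Fx 6.8 Fy -0.1 Fz 3.7 gap 26.8 t 13.08
(55, False) nose_x 56.1 y 1.4 z 29.40  Fx 6.9 Fy -0.1 Fz 3.1 gap 26.7 t 13.47
(53, False) nose_x 54.1 y 1.4 z 29.39  Fx 7.0 Fy 0.8 Fz 3.8 gap 26.6 t 13.85
(51, False) nose_x 52.2 y 1.3 z 29.41  Fx 5.8 Fy -1.0 Fz 2.5 gap 27.0 t 14.23
(49, False) nose_x 50.2 y 1.3 z 29.41  Fx 6.1 Fy -0.9 Fz 2.3 gap 26.7 t 14.62
(47, False) nose_x 48.2 y 1.4 z 29.39  Fx 7.3 Fy -0.0 Fz 3.3 gap 26.5 t 15.00
(45, False) nose_x 46.2 y 1.4 z 29.40  Fx 7.4 Fy -0.7 Fz 2.7 gap 26.9 t 15.38
s0 1210 slope x*150 0.02 z at +75 43.44 z at -75 43.42 noise 2.86
s5 1217 slope x*150 -0.52 z at +75 43.15 z at -75 43.67 noise 2.68
s6 1230 slope x*150 2.56 z at +75 46.22 z at -75 43.67 noise 2.66
t0 1556 slope x*150 0.08 z at +75 42.72 z at -75 42.64 noise 2.54
t5 1543 slope x*150 -0.01 z at +75 42.67 z at -75 42.68 noise 2.53
t6 1552 slope x*150 2.83 z at +75 45.55 z at -75 42.72 noise 2.44
```

View pics/s6c.png

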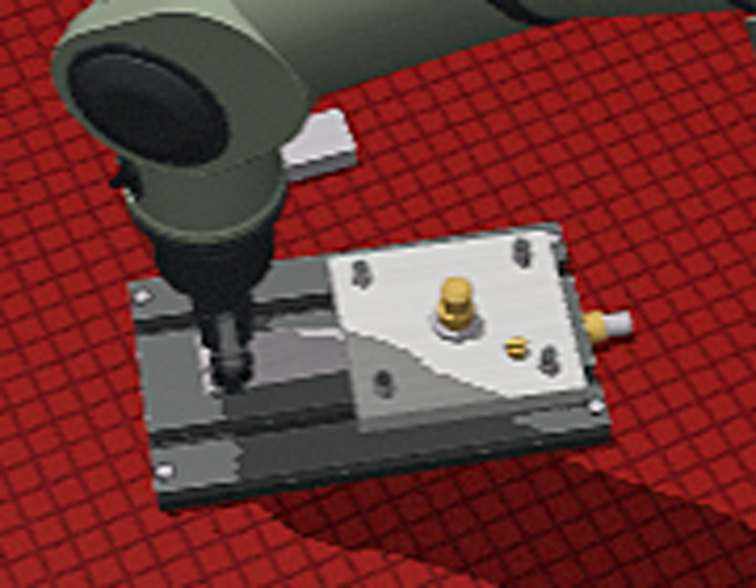

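The cover plane now rises 2.8–3.1 mm at the slotted edge in both cameras, and the push is a steady 7 N. I'll check that it has settled and that the other objects haven't moved, then hand in.

```bash
python3 - <<'E'
from m import *
wait(.7); s=rep('settled'); print(np.abs(s['qvel']).max())
c=snap('top','t7'); a=cv2.imread('pics/top0.png'); b=c['image']
for n,(x0,x1,y0,y1) in dict(bar=(388,418,212,265),tray=(448,508,265,328),spanner=(140,182,272,360)).items():
    print(n,np.abs(a[y0:y1,x0:x1].astype(int)-b[y0:y1,x0:x1]).mean().round(1),np.abs(a[y0:y1,x0:x1].astype(int)-b[y0:y1,x0:x1]).max())
cv2.imwrite('pics/t7c.png',cv2.resize(b[140:270,270:430],None,fx=4.2,fy=4.2,interpolation=cv2.INTER_CUBIC))
E
```

```text
settled nose_x 46.2 y 1.4 z 29.40  Fx 6.9 Fy -0.1 Fz 3.5 gap 27.0 t 16.18
0.0014490367025837237
bar 20.0 23
tray 17.7 23
spanner 33.4 132
```

View pics/t7c.png

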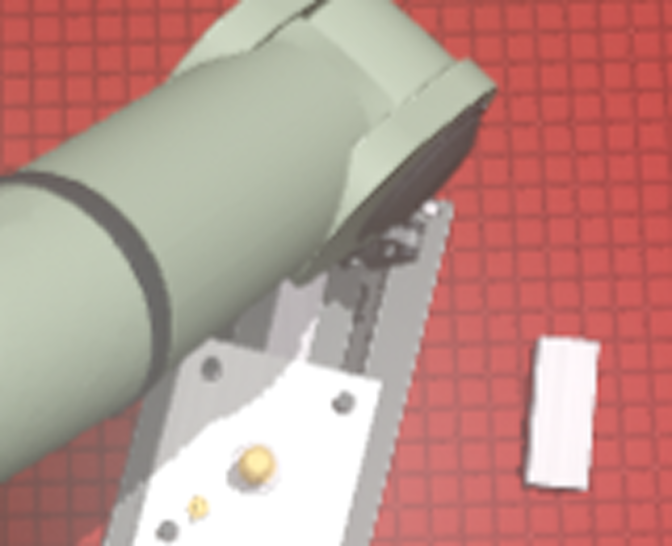

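The wedge lies centred under the cover edge at crop (305,355), and the packing bar at (565,412) hasn't moved. The spanner crop differs by up to 132 grey levels, so I'll look at that first.

```bash
python3 - <<'E'
import cv2,numpy as np
a=cv2.imread('pics/top0.png')[260:370,130:200];b=cv2.imread('pics/t7.png')[260:370,130:200]
cv2.imwrite('pics/sp.png',cv2.resize(np.hstack([a,b]),None,fx=4,fy=4))
E
```

```text
(no output)
```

View pics/sp.png

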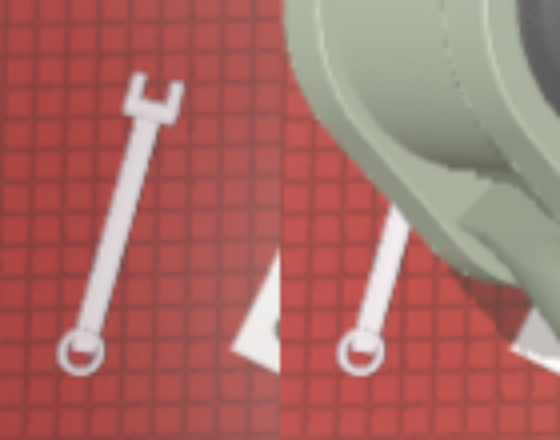

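The elbow only hides part of the spanner from the camera. Its ring end is at the same place in both pictures, (80,352) and (360−280,352). Handing in.

```bash
python3 - <<'E'
from m import *
print(finish_job())
E
```

```text
the job is handed in; nothing more can be done
None
```

The cover's slotted edge is up about 3 mm on the wedge, and I handed the job in at about 16 s of the 48 s allowed, with the wedge still gripped. No verdict was reported.

I gripped the wedge near its thick end, turned it round to face the slot and laid it flat on the plate. Then I slid it in until the nose was about 29 mm inside.

Last checks:
- **Lift:** the edge rose 2.9 mm by the top camera and 2.8 mm by the scene camera. The far edge stayed down in both. These are plane fits to noisy depth data.
- **Wedge:** the nose is at bed x ≈ 46 mm, about 1 mm off the slot's middle. This comes from the arm's position and assumes the wedge did not slip in the fingers. The tool height did not change during the slide, so the wedge stayed flat on the plate.
- **Forces and stillness:** the push was steady at 7 N, the finger gap was 27 mm, and the arm was still.
- **Other objects:** the packing bar and nut tray looked unmoved. The arm hid part of the spanner in the last picture, but its ring end was where it started.
- **Gripper and cover:** the fingers stayed well clear of the cover in the pictures; I did not measure contact directly.

One small disagreement: before lowering, the camera put the wedge about 2 mm off-centre compared with the arm's position. I shifted it 1.5 mm to correct for that.

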